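Uncap the rinse-aid well in the glassware washer's door

TASK

Someone is coming to top up the rinse aid in the bench-top glassware washer: pull its drop-down door all the way down and take the cap off the right-hand of the two wells in the door's inner face (right as you face the washer; the well nearer the robot). Of the two look-alike caps one has a right-hand and the other a left-hand thread and nobody knows which sits where, so try it both ways to find how it comes loose. Finish still holding that cap in the gripper, roughly level and well clear above its own well (about 10 cm), with the door left fully down, the left-hand cap left screwed home and everything else left standing where it is.

Things in the scene. Friction and masses are not known exactly. Their poses are not given: they have to be found in the camera images.
- washer: Bench-top glassware washer, fixed, steel and white, 420 mm wide, 370 deep, 360 high. Origin: table height, middle of its front plane (the door's inner face when shut; the washer's top also begins at this plane). x points from the front into the machine, y to the left as you face it. It stands on the right of the table, its front turned roughly to world +y (yaw varies).
- door (a joint): The washer's drop-down door, hinged along its bottom edge: 0 = shut, upright (start), 1.57 = fully down, level, on its stop. Slab 400 mm wide, 225 tall, 30 thick, in front of the front plane. Stiff hinge: stays where it is left; moving it takes 2 to 12 N at its top edge. Down, its inner face is 85 mm above the table and reaches 225 mm out from the front plane.
- hinge (a point): Point on the door's hinge axis (along the washer's y), mid-width, in the plane of the inner face, 85 mm above the table. Its axes turn with the door: at door angle 0 they are the washer's.
- handle (a point): Middle of the door's round bar handle: 12 mm thick, 280 long, along the washer's y, on an end post at each end. It stands 32 mm out from the door's outer face (26 mm clear gap behind it) and 213 mm from the hinge, 12 mm below the door's top edge. Shut: 62 mm out from the front plane, 298 mm above the table. It turns with the door, ending underneath it. Axes as hinge.
- port_right (a point): The rinse-aid well: centre of the foot of its neck on the door's inner face, right-hand as you face the washer (60 mm to washer -y of the middle), 120 mm from the hinge; a small round sight glass lies 65 mm farther right. z points out of the inner face (up when the door is down). The neck, 26 mm across and 18 high, is covered by the cap.
- port_left (a point): The same point of the left-hand well (60 mm to washer +y of the middle), to be left alone. A detergent box 90 x 55 mm, 15 mm high, lies midway between the wells, 162 to 218 mm from the hinge.
- cap_a: One of two look-alike black fluted caps, 45 mm across, 24 high; either may sit on either well. Origin: centre of the open underside, z out of the closed top; home, it is within 1 mm of the well's point. Turned the right way (about 0.1 N m) a spring raises it 4 mm and it is free to lift straight off from about 64 to 88 degrees, then meets a stop. The wrong way it stops hard within about 6 degrees.
- cap_b: The other cap, on the other well: same look, size and behaviour as cap_a, but its thread runs the other way.
- tray: Bystander: heavy shallow steel tray 200 x 280 x 25 mm with cut plantlets, fixed. Origin under its centre.
- cup_green: Bystander: square clear culture cup 75 x 75 x 90 mm with gel and plantlets. Origin under its centre.
- cup_empty: Bystander: empty square clear culture cup 75 x 75 x 90 mm. Origin under its centre.
- tool_pot: Bystander: round steel pot, 72 mm across, 100 mm high, with forceps standing in it to 165 mm. Origin under its centre.
- spray_bottle: Bystander: white spray bottle 72 mm across, 190 mm high. Origin under its centre.
- jar: Bystander: glass jar with steel lid, 68 mm across, 85 mm high, on the table in front of the washer, clear of the door's swing. Origin under its centre.
- cup_stack: Bystander: stack of three square clear cups, 77 mm wide, 118 mm high, on the washer's top. Origin under its centre.
- tip_box: Bystander: blue box 87 x 122 x 74 mm with clear lid, on the washer's top. Origin under its centre.

How it is judged:
By the outcome, as a careful person would: the job done as asked, in the order asked, and still so for the second after the job is handed in, while the arm keeps its last pose, push and grip.
It also fails if it takes over 61 s, if anything falls off the work surface, if the arm or the gripper's body presses on something with over 40 N, if the wrist force passes 120 N, or if a joint passes its speed limit or range.

ROBOT

A 6-joint arm with a two-finger parallel gripper is mounted at the origin on the work surface. World frame = base frame: x ahead of the robot, y to its left, z up, the work surface at z = 0. Lengths are in mm, angles in degrees, forces in N, time in s.
With the tool pointing down it reaches from about 350 to 725 mm from the base axis. Payload 6 kg.
Tool frame: the origin (TCP) lies midway between the tips of the shut fingers; the grasp point (between the pads) lies 19 mm behind it; z points along the fingers, y is the direction in which the jaws open and shut (so a half turn about z gives the same grasp; the last joint's range is limited). The gripper opens to 85 mm and grips with 20 to 120 N. Pads are 22 mm wide; open, the fingers measure 114 mm over their backs; the gripper's body (76 mm by 85 mm) begins 54 mm behind the grasp point. The pads swing forward as they close: fully open they stand 13 mm farther back than shut.
Start: joints at [-56.339, 2.303, 4.859, 0, -92.561, -19.12], TCP at [150.659, -580.751, 201.761] pointing down, gripper open.
Joint ranges: [-146.85, 146.85], [-73.84, 115.35], [-62.03, 85.46], [-188.31, 113.3], [-161.28, -10.13], [-171.36, 171.36]. Speed limits (degrees/s): [147.25, 147.25, 172.46, 180, 180, 180].

INTERFACE

Orientations are given as a 3x3 rotation matrix whose columns are the frame's x, y, z axes.
In Python, from station import robot gives the robot as it stands.
- The arm moves only by the tool arm_command, never from a script. Its argument "steps" is a list of rows, each an object with "xyz": the shift along the tool's x, y, z in cm, a list of three; "turn": the turn, a rotation vector about the tool's x, y, z in units of 8 degrees (1.0 is 8 degrees), a list of three; "claw": the opening, from 0 (shut) to 1 (fully open). A call has 1 to 12 rows; each row shifts and turns the pose as measured when the row begins, along the tool's axes as they then stand; what a row does not reach is not made up. A row lasts 1/10 s, in which the tool goes at most 50 mm and 8.59 degrees, less where a joint would pass 70% of its speed; a pose out of reach is approached as far as the arm can. A call with a gripper value outside its range is refused whole. The fingers move at their own pace and stop on an object; the grip force is fixed at half the most. Time passes only in rows, so rows that do not move let the fingers close. It gives the time, the measured TCP pose, the force and the opening at its end, in the units of the state.
- robot.read_state(): the state, without advancing time (a new reading comes with each control period).
- robot.camera(name): name is "scene" or "top" or "wrist"; returns a dict with "color" (384x512x3 uint8, blue, green, red), "range_z" (384x512 float32, mm along the optical axis (not along the pixel's ray), 0 where there is no reading), "mtx" (3x3 intrinsics, pixels), "rvec" (rotation vector, rad) and "tvec" (3), from world to camera coordinates, as OpenCV has them. Camera axes: x right, y down, z forward; pixel columns grow to the right and rows downward; lengths in mm; the calibration is good to about 2 mm. A picture is of the moment at which its call begins.
- robot.hand_in(): hands the job in, once; it reports no verdict.
The state is a dict: "clock": time; "joint_positions": joint angles; "qvel": joint speeds; "effort": joint torques, N m; "ee_pos": TCP position; "eef_rot": TCP orientation; "contact_force": force on the tool from outside, world axes, zero at the start; "ft_torque": the same for the moment, N m; "width": finger opening in mm.
Only numpy, scipy, OpenCV 4.12 (cv2) and the standard library are available. Lean on these libraries where they do the work, as an engineer would, in place of code of your own. Each camera call takes 0.05 s, during which the arm holds its last target.

## Working session

There is one attempt and no reset: what is moved stays moved. The work goes in short steps, Python scripts to look and compute and a tool call to move; the robot and the scene stay as the last step left them, time stands still between calls to the robot, and variables do not carry over. Pictures are saved under pics/ and viewed, and the job is handed in when it is done.

Besides the shell and the picture viewer there is one more tool, called after ">>>" in YAML: its name, and indented under it one key for each argument. arm_command: Moves the arm, as the interface text tells. Its arguments: {"type":"object","properties":{"steps":{"type":"array"}},"required":["steps"]}

```bash
ls; mkdir -p pics; python3 - <<'E'
from station import robot
import cv2, pickle
s=robot.read_state(); print(s)
for n in ["scene","top","wrist"]:
    c=robot.camera(n); cv2.imwrite(f"pics/{n}0.png",c["color"]); pickle.dump(c,open(f"{n}0.pkl","wb")); print(n,c["rvec"],c["tvec"])
E
```

```text
pics
{'clock': 0.0, 'joint_positions': array([-5.63408128e+01,  2.34024764e+00,  4.79976585e+00, -2.62511139e-02,
       -9.25599084e+01, -1.91215245e+01]), 'qvel': array([ 0.01696772, -0.04942012, -0.0217525 ,  0.00031188,  0.02821269,
        0.02657921]), 'effort': array([-1.98723967e-03, -3.68201959e+01,  3.47408116e+01,  6.93248570e+00,
       -5.41733971e-03,  9.20958286e-06]), 'ee_pos': array([ 150.6069048 , -580.39566897,  200.73964499]), 'eef_rot': array([[-9.67977769e-01, -2.51035238e-01, -5.90152602e-04],
       [-2.51035892e-01,  9.67976265e-01,  1.71208170e-03],
       [ 1.41460876e-04,  1.80540650e-03, -9.99998360e-01]]), 'contact_force': array([0.37058365, 0.64303545, 0.17822961]), 'ft_torque': array([ 0.02250251, -0.02553416,  0.0096159 ]), 'width': 85.2849016767644}
scene [ 2.51948349 -1.32029866  0.22890447] [-176.6641862   549.59807287 1429.0411485 ]
top [ 2.12758794 -2.1685156   0.14986512] [ 121.64638896  536.56689653 1599.97189219]
wrist [-1.78265359 -2.30468878 -0.38784872] [600.95660538 -42.84800461 380.64298199]
```

View pics/scene0.png

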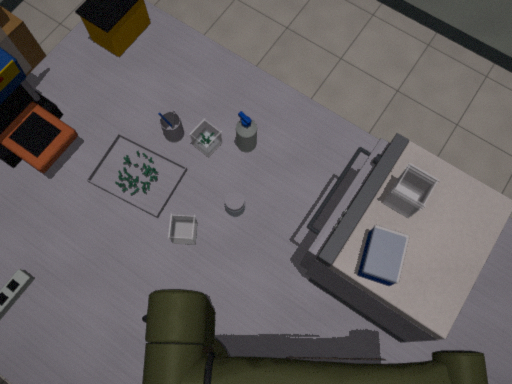

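View pics/top0.png

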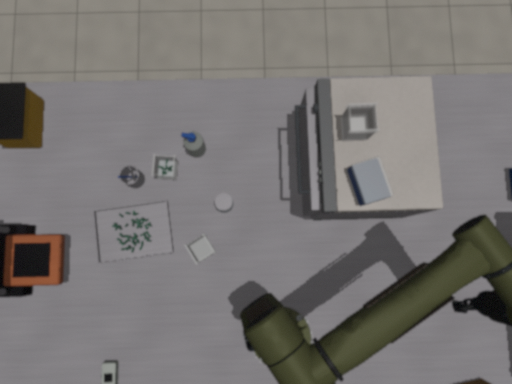

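View pics/wrist0.png

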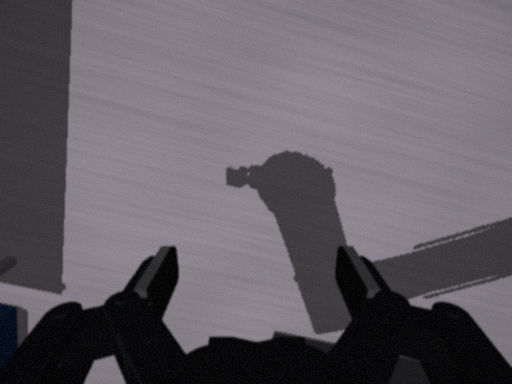

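```bash
cat > h.py <<'E'
import numpy as np, cv2
def cloud(c):
    R=cv2.Rodrigues(np.array(c["rvec"],float))[0]; t=np.array(c["tvec"],float).reshape(3)
    z=c["range_z"].astype(float); v,u=np.mgrid[0:z.shape[0],0:z.shape[1]]
    K=np.array(c["mtx"])
    P=np.stack([(u-K[0,2])/K[0,0]*z,(v-K[1,2])/K[1,1]*z,z],-1)
    W=(P-t)@R; W[z<=0]=np.nan
    return W
def proj(c,p):
    return cv2.projectPoints(np.array(p,float).reshape(-1,3),np.array(c["rvec"],float),np.array(c["tvec"],float),np.array(c["mtx"],float),None)[0].reshape(-1,2)
E
python3 - <<'E'
import pickle; from h import *
for n in ["scene","top"]:
    c=pickle.load(open(n+"0.pkl","rb")); W=cloud(c)
    R=cv2.Rodrigues(c["rvec"])[0]; print(n,"cam at",-R.T@c["tvec"])
    z=W[...,2]
    m=(abs(z-360)<8)&(W[...,1]<-250)&(W[...,0]>150)
    m=m.astype(np.uint8); k,l,st,_=cv2.connectedComponentsWithStats(m)
    b=1+np.argmax(st[1:,4]); pts=W[l==b]; print(st[b],np.median(pts[:,2]))
    r=cv2.minAreaRect(pts[:,:2].astype(np.float32)); print(r); print(cv2.boxPoints(r))
    for nm,(u,v) in (dict(jar=(235,205),box=(385,255),stack=(410,190),h=(338,195)) if n=="scene" else dict(jar=(224,202),h=(282,165),door=(315,150),front=(326,150),strip=(305,110),dooredge=(309,150))).items():
        print(nm,W[v,u])
c=pickle.load(open("top0.pkl","rb")); W=cloud(c)
for v in (100,140,170,200): print(v,[(u,W[v,u].round().tolist()) for u in range(276,340,3)])
E
```

```text
scene cam at [ 141.60909743 -103.25813255 1531.24508231]
[  362   159   150   180 12449] 360.04202895077185
((641.1782836914062, -364.1502380371094), (423.3471374511719, 228.04269409179688), 0.015914645045995712)
[[ 429.47305 -250.1877 ]
 [ 429.5364  -478.23038]
 [ 852.88354 -478.1128 ]
 [ 852.8202  -250.0701 ]]
jar [486.3164432  187.0024647   81.68421923]
box [ 503.58029889 -247.99768959  435.78214972]
stack [ 704.71012349 -223.77094837  389.7672928 ]
h [737.61722397 -68.51538909   1.91219057]
top cam at [ 309.65111975  111.85683293 1659.58313053]
[ 361   76   82  135 8269] 360.14285609865385
((639.380859375, -362.72906494140625), (421.42706298828125, 225.55824279785156), 0.2217281460762024)
[[ 428.23245 -250.76622]
 [ 429.10538 -476.32275]
 [ 850.5293  -474.6919 ]
 [ 849.6564  -249.13538]]
jar [493.53107772 197.06178191  89.30309356]
h [645.5367337  -25.92233889  -4.45014732]
door [ 628.23429763 -106.02640599  311.63604699]
front [ 616.78175434 -132.38933217  357.31409666]
strip [772.22181296 -84.11693403 276.99913937]
dooredge [630.22225119 -87.97993893 304.80165488]
100 [(276, [9
[... 1936 characters left out ...]
0, 354.0]), (339, [553.0, -169.0, 359.0])]
200 [(276, [508.0, 2.0, -2.0]), (279, [507.0, -10.0, 2.0]), (282, [507.0, -21.0, 1.0]), (285, [507.0, -33.0, 2.0]), (288, [507.0, -44.0, 2.0]), (291, [507.0, -56.0, -4.0]), (294, [507.0, -68.0, -1.0]), (297, [507.0, -79.0, -2.0]), (300, [507.0, -92.0, -8.0]), (303, [492.0, -87.0, 121.0]), (306, [482.0, -86.0, 202.0]), (309, [474.0, -87.0, 268.0]), (312, [468.0, -90.0, 313.0]), (315, [468.0, -99.0, 312.0]), (318, [468.0, -109.0, 311.0]), (321, [467.0, -117.0, 318.0]), (324, [461.0, -118.0, 366.0]), (327, [462.0, -128.0, 362.0]), (330, [462.0, -137.0, 360.0]), (333, [461.0, -145.0, 365.0]), (336, [462.0, -156.0, 358.0]), (339, [461.0, -164.0, 363.0])]
```

```bash
python3 - <<'E'
import pickle; from h import *
for n in ["scene","top"]:
    c=pickle.load(open(n+"0.pkl","rb")); W=cloud(c)
    m=((abs(W[...,2]-360)<10)&(W[...,1]<-50)&(W[...,0]>350)).astype(np.uint8)
    k,l,st,_=cv2.connectedComponentsWithStats(m); b=1+np.argmax(st[1:,4])
    cn=max(cv2.findContours((l==b).astype(np.uint8),cv2.RETR_EXTERNAL,cv2.CHAIN_APPROX_NONE)[0],key=cv2.contourArea)[:,0]
    r=cv2.minAreaRect(W[cn[:,1],cn[:,0],:2].astype(np.float32)); print(n,r); print(cv2.boxPoints(r))
    # front line
    q=W[cn[:,1],cn[:,0]]; f=q[(q[:,1]>-135)]; 
    print(cv2.fitLine(f[:,:2].astype(np.float32),cv2.DIST_HUBER,0,.01,.01).ravel())
    # handle points
    h=W[(abs(W[...,2]-300)<8)&(W[...,1]>-72)&(W[...,1]<-20)&(W[...,0]>400)]; print("handle",len(h)); 
    if len(h)>5: print(h.mean(0),h.min(0),h.max(0)); print(cv2.fitLine(h[:,:2].astype(np.float32),cv2.DIST_HUBER,0,.01,.01).ravel())
E
```

```text
scene ((641.0692138671875, -291.7298889160156), (422.75531005859375, 370.5918884277344), 0.5138214230537415)
[[ 428.0384  -108.33699]
 [ 431.36176 -478.91394]
 [ 854.10004 -475.1228 ]
 [ 850.7767  -104.54584]]
[ 9.99969304e-01  7.83366244e-03  6.32515503e+02 -1.17615555e+02]
handle 439
[634.48327868 -55.7263429  302.33419054] [493.04005486 -71.67486246 294.73324177] [784.36953337 -47.71121708 307.97189458]
[ 9.9999511e-01  3.1194687e-03  6.3308228e+02 -5.5474903e+01]
top ((639.102294921875, -290.59393310546875), (421.62127685546875, 370.0150451660156), 0.3948056399822235)
[[ 427.02182  -107.04342 ]
 [ 429.5715   -477.04965 ]
 [ 851.18274  -474.14444 ]
 [ 848.63306  -104.138214]]
[ 9.9996579e-01  8.2705338e-03  6.3249030e+02 -1.1570234e+02]
handle 346
[634.95252462 -53.95511718 302.52581325] [492.34188827 -71.72075005 293.28219031] [782.92148621 -46.28905179 307.97008818]
[ 9.999722e-01  7.450823e-03  6.357036e+02 -5.328088e+01]
```

>>> arm_command:
  steps:
    - {"xyz": [0,0,-4.8],"turn": [0,0,0.9],"claw": 0.47}
    - {"xyz": [0,0,-4.8],"turn": [0,0,0.9],"claw": 0.47}
    - {"xyz": [0,0,-4.8],"turn": [0,0,0],"claw": 0.47}
    - {"xyz": [-2.4,4.2,0],"turn": [0,0,0],"claw": 0.47}
    - {"xyz": [-2.4,4.2,0],"turn": [0,0,0],"claw": 0.47}
    - {"xyz": [-2.4,4.2,0],"turn": [0,0,0],"claw": 0.47}
    - {"xyz": [-2.4,4.2,0],"turn": [0,0,0],"claw": 0.47}
    - {"xyz": [-2.4,4.2,0],"turn": [0,0,0],"claw": 0.47}
    - {"xyz": [-2.4,4.2,0],"turn": [0,0,0],"claw": 0.47}

```text
clock: 1.05
ee_pos: [300.5, -326.8, 343.9]
eef_rot: [[-1.0, 0.019, -0.007], [0.019, 1.0, 0.015], [0.007, 0.015, -1.0]]
contact_force: [1.1, 0.1, 0.5]
width: 40.4
```

>>> arm_command:
  steps:
    - {"xyz": [-1.1,4.5,0],"turn": [0,0,-0.19],"claw": 0.47}
    - {"xyz": [-1.1,4.5,0],"turn": [0,0,0],"claw": 0.47}
    - {"xyz": [-1.1,4.5,0],"turn": [0,0,0],"claw": 0.47}
    - {"xyz": [-1.1,4.5,0],"turn": [0,0,0],"claw": 0.47}
    - {"xyz": [-1.1,4.5,0],"turn": [0,0,0],"claw": 0.47}
    - {"xyz": [-1.1,4.5,0],"turn": [0,0,0],"claw": 0.47}
    - {"xyz": [-4.5,0.2,-0.1],"turn": [0,0,0],"claw": 0.47}
    - {"xyz": [-4.5,0.2,-0.1],"turn": [0,0,0],"claw": 0.47}
    - {"xyz": [-4.0,0.2,-0.1],"turn": [0,0,0],"claw": 0.47}
    - {"xyz": [-4.0,0.2,-0.1],"turn": [0,0,0],"claw": 0.47}

```text
clock: 2.05
ee_pos: [538.8, -21.8, 355.0]
eef_rot: [[-0.999, -0.034, 0.005], [-0.034, 0.999, 0.024], [-0.006, 0.024, -1.0]]
contact_force: [-0.2, 0.1, 1.3]
width: 40.2
```

```bash
python3 - <<'E'
from station import robot
from h import *
s=robot.read_state(); print(s["ee_pos"],s["joint_positions"],s["eef_rot"].round(4))
c=robot.camera("wrist"); cv2.imwrite("pics/w1.png",c["color"])
W=cloud(c)
h=W[(abs(W[...,2]-300)<8)&(W[...,1]>-72)&(W[...,1]<-40)&(W[...,0]>400)]
print(len(h)); print(h.mean(0),h.min(0),h.max(0))
for v in range(0,384,24): print(v,[np.nan_to_num(W[v,u]).round().astype(int).tolist() for u in (100,180,256,330,420)])
E
```

```text
[538.76635907 -21.76724919 355.00196434] [  18.13973749   -3.07734763   16.21062956   -1.28944768 -108.557081
 -106.60591605] [[-0.9994 -0.0341  0.0054]
 [-0.034   0.9991  0.0242]
 [-0.0062  0.024  -0.9997]]
2272
[567.91096025 -55.0381595  302.80539734] [492.36572111 -71.9666139  297.13851923] [696.52517737 -48.44615891 306.0047171 ]
0 [[323, -273, 1], [317, -146, 0], [312, -23, -2], [307, 98, -2], [301, 246, -1]]
24 [[356, -279, -1], [351, -148, -1], [346, -22, -1], [342, 101, 1], [338, 247, 13]]
48 [[433, -118, 344], [387, -149, 1], [382, -21, -3], [377, 106, -1], [371, 262, 0]]
72 [[446, -118, 348], [440, -89, 274], [420, -20, 1], [415, 110, 0], [409, 271, -1]]
96 [[459, -118, 352], [459, -88, 281], [459, -18, -1], [455, 115, 1], [449, 280, -1]]
120 [[473, -118, 357], [478, -87, 287], [501, -17, 1], [497, 120, 1], [491, 288, 3]]
144 [[486, -118, 359], [495, -84, 304], [546, -16, 0], [541, 126, 0], [536, 299, 1]]
168 [[501, -120, 360], [517, -87, 297], [593, -14, 0], [588, 132, 1], [584, 312, -1]]
192 [[517, -122, 360], [0, 0, 0], [642, -12, 1], [638, 138, 0], [634, 324, -1]]
216 [[533, -125, 360], [556, -87, 308], [695, -10, 0], [692, 145, 0], [688, 336, -1]]
240 [[551, -128, 360], [579, -88, 309], [751, -9, 1], [748, 151, 0], [692, 281, 94]]
264 [[569, -130, 361], [603, -89, 310], [812, -6, 0], [809, 159, 0], [722, 270, 125]]
288 [[590, -133, 360], [528, -55, 436], [877, -4, 0], [526, 4, 437], [871, 379, 0]]
312 [[528, -80, 448], [523, -51, 453], [946, -2, 0], [521, -2, 455], [940, 395, 0]]
336 [[528, -75, 458], [523, -49, 463], [1824, 44, -749], [521, -5, 465], [525, 26, 460]]
360 [[534, -74, 462], [523, -47, 471], [528, -26, 467], [522, -7, 472], [529, 24, 466]]
```

View pics/w1.png

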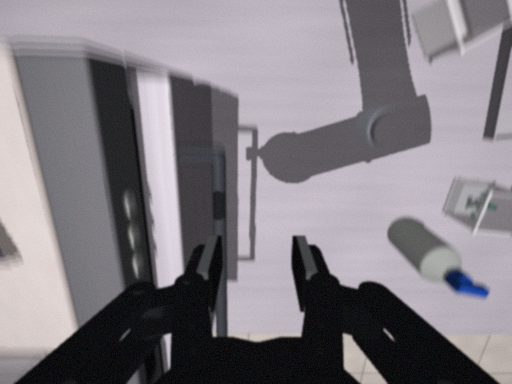

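>>> arm_command:
  steps:
    - {"xyz": [0,-2.4,0],"turn": [0.17,0,0.19],"claw": 0.47}
    - {"xyz": [0,0,0],"turn": [0,0,0],"claw": 0.47}

```text
clock: 2.3
ee_pos: [546.2, -45.1, 344.1]
eef_rot: [[-1.0, -0.007, -0.011], [-0.006, 1.0, -0.005], [0.011, -0.005, -1.0]]
contact_force: [-0.6, 0.7, -0.7]
width: 40.2
```

>>> arm_command:
  steps:
    - {"xyz": [0,-0.3,2.0],"turn": [0,0,0],"claw": 0.47}
    - {"xyz": [0,0,2.0],"turn": [0,-0.05,0],"claw": 0.47}
    - {"xyz": [0,0,1.7],"turn": [0,0,0],"claw": 0.47}
    - {"xyz": [0,0,0],"turn": [0,0,0],"claw": 0.47}

```text
clock: 2.7
ee_pos: [544.2, -50.5, 286.6]
eef_rot: [[-1.0, -0.004, -0.001], [-0.004, 1.0, -0.005], [0.001, -0.005, -1.0]]
contact_force: [0.6, -0.4, -0.2]
width: 40.4
```

>>> arm_command:
  steps:
    - {"xyz": [0,0,0],"turn": [0,0,0],"claw": 0.28}
    - {"xyz": [0,-0.2,0],"turn": [0,0,0],"claw": 0.28}
    - {"xyz": [0,-0.3,0],"turn": [0,0,0],"claw": 0.22}
    - {"xyz": [0,0,0],"turn": [0,0,0],"claw": 0.22}
    - {"xyz": [0,0,0],"turn": [0,0,0],"claw": 0.0}
    - {"xyz": [0,0,0],"turn": [0,0,0],"claw": 0.0}
    - {"xyz": [0,0,0],"turn": [0,0,0],"claw": 0.0}

```text
clock: 3.4
ee_pos: [544.2, -56.8, 292.6]
eef_rot: [[-1.0, -0.003, 0.007], [-0.003, 1.0, -0.004], [-0.007, -0.004, -1.0]]
contact_force: [0.9, 0.4, 0.1]
width: 0.3
```

```bash
python3 - <<'E'
from station import robot
from h import *
s=robot.read_state(); print(s["ee_pos"],s["width"],s["contact_force"],s["joint_positions"])
c=robot.camera("wrist"); cv2.imwrite("pics/w2.png",c["color"])
E
```

```text
[544.22532374 -56.79903898 292.63159364] 0.336049988112508 [0.86810005 0.35129514 0.11194146] [  15.3476098    -4.4889544     7.56340266    0.36077019 -101.73306149
 -105.0970908 ]
```

View pics/w2.png

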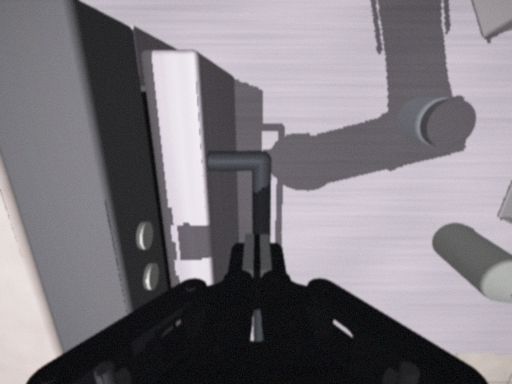

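```bash
python3 - <<'E'
from station import robot
from h import *
c=robot.camera("wrist");W=cloud(c)
for v in range(150,300,8): print(v,[np.nan_to_num(W[v,u]).round().astype(int).tolist() for u in (225,240,245,250,255,260,265,270,280)])
im=cv2.resize(c["color"][130:330,170:350],None,fx=4,fy=3,interpolation=cv2.INTER_CUBIC); cv2.imwrite("pics/w3.png",cv2.convertScaleAbs(im,alpha=2))
E
```

```text
150 [[509, -87, 213], [551, -87, 0], [551, -79, 0], [551, -71, 0], [551, -62, 0], [551, -54, 1], [551, -45, 0], [0, 0, 0], [551, -20, 0]]
158 [[496, -77, 303], [496, -68, 305], [496, -65, 304], [496, -62, 305], [496, -59, 302], [496, -56, 304], [496, -53, 302], [497, -50, 301], [565, -19, -1]]
166 [[501, -77, 305], [501, -68, 303], [501, -65, 304], [501, -62, 304], [500, -59, 305], [501, -56, 303], [501, -53, 304], [501, -50, 301], [578, -19, 0]]
174 [[530, -87, 221], [593, -88, -1], [593, -79, 0], [593, -71, 0], [506, -59, 303], [506, -56, 304], [506, -53, 303], [507, -50, 301], [593, -19, 1]]
182 [[536, -87, 224], [608, -88, -1], [608, -80, 0], [608, -71, -1], [511, -59, 303], [511, -56, 304], [511, -53, 304], [512, -50, 299], [607, -18, 0]]
190 [[543, -87, 226], [622, -89, 0], [622, -80, 2], [622, -71, 1], [516, -59, 304], [516, -56, 305], [516, -53, 304], [517, -50, 300], [622, -18, 0]]
198 [[550, -87, 229], [637, -89, 1], [638, -80, -1], [638, -71, 0], [522, -59, 301], [521, -56, 304], [521, -53, 304], [523, -50, 300], [637, -17, 1]]
206 [[557, -87, 231], [653, -89, 0], [653, -8
[... 1110 characters left out ...]
 [534, -56, 353], [533, -54, 355], [534, -52, 354], [537, -46, 348]]
270 [[610, -86, 253], [533, -65, 362], [533, -63, 361], [533, -61, 361], [534, -58, 360], [534, -56, 359], [535, -54, 359], [533, -52, 361], [533, -47, 361]]
278 [[532, -71, 368], [531, -65, 369], [532, -63, 367], [533, -60, 367], [539, -58, 359], [538, -56, 360], [532, -54, 368], [532, -52, 368], [532, -48, 368]]
286 [[532, -70, 373], [533, -64, 372], [533, -62, 372], [532, -60, 373], [543, -58, 359], [543, -56, 359], [532, -54, 374], [532, -52, 373], [533, -48, 372]]
294 [[533, -70, 377], [533, -64, 377], [532, -62, 378], [536, -60, 373], [548, -58, 359], [547, -56, 360], [532, -54, 377], [532, -53, 377], [533, -49, 377]]
```

View pics/w3.png

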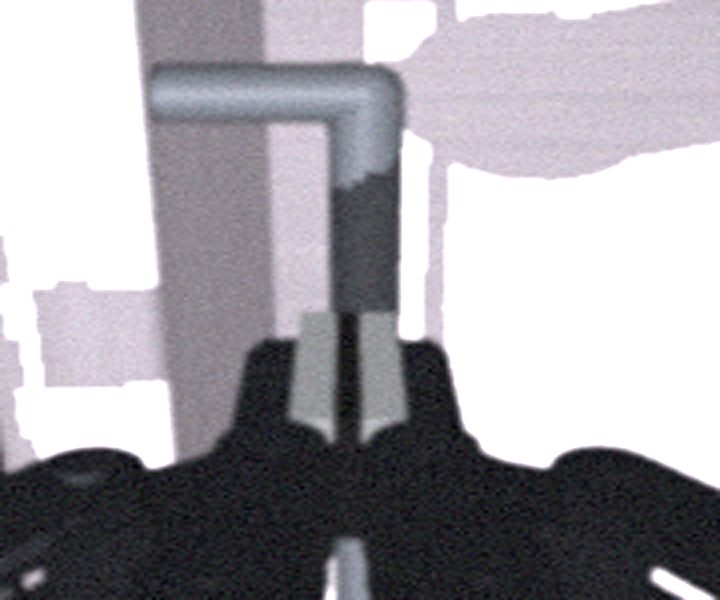

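```bash
python3 - <<'E'
from station import robot
from h import *
import pickle
c0=pickle.load(open("wrist0.pkl","rb")); c=robot.camera("wrist"); s=robot.read_state()
T=[(c0,np.array([150.6,-580.4,200.7]),np.array([[-.968,-.251,0],[-.251,.968,0],[0,0,-1.]])),(c,s["ee_pos"],s["eef_rot"])]
for c,p,R in T:
    Rc=cv2.Rodrigues(c["rvec"])[0]; cam=-Rc.T@c["tvec"]; print("cam in tool",R.T@(cam-p),"\n",(R.T@Rc.T).round(3))
    L=(cloud(c)-p)@R
    m=(L[...,2]<5)&(L[...,2]>-120)&(abs(L[...,1])<80)&(abs(L[...,0])<60)
    for v in range(232,300,6):
        us=np.where(m[v])[0]
        if len(us): i=us[::max(1,len(us)//8)]; print(v,[(int(u),L[v,u].round().astype(int).tolist()) for u in i])
E
```

```text
cam in tool [  83.62180981   -1.72831729 -172.49978828] 
 [[ 0.001 -0.945 -0.327]
 [ 1.     0.     0.001]
 [-0.001 -0.327  0.945]]
250 [(158, [11, -51, -51]), (162, [10, -49, -51]), (167, [11, -46, -52]), (171, [10, -44, -51]), (175, [7, -44, -45]), (339, [8, 41, -47]), (343, [11, 42, -51]), (347, [11, 43, -52]), (351, [11, 45, -52]), (355, [10, 48, -51])]
256 [(149, [6, -56, -50]), (156, [11, -50, -57]), (163, [11, -46, -58]), (170, [9, -44, -54]), (337, [2, 41, -44]), (344, [9, 41, -54]), (351, [10, 44, -56]), (358, [11, 47, -57])]
262 [(142, [7, -57, -56]), (151, [10, -51, -62]), (160, [11, -46, -62]), (169, [7, -44, -56]), (336, [-1, 41, -45]), (345, [8, 41, -58]), (354, [11, 43, -62]), (363, [11, 47, -63])]
268 [(138, [6, -58, -59]), (148, [11, -50, -67]), (158, [10, -46, -66]), (168, [5, -44, -58]), (178, [-6, -45, -43]), (344, [4, 41, -57]), (354, [11, 42, -67]), (365, [11, 47, -67]), (375, [6, 54, -61])]
274 [(133, [7, -58, -65]), (145, [11, -49, -72]), (156, [11, -45, -72]), (167, [3, -44, -60]), (178, [-9, -45, -44]), (345, [2, 41, -59]), (356, [10, 42, -70]), (367, [11, 46
[... 2734 characters left out ...]
5, [11, -14, -77]), (253, [4, -3, -67]), (281, [11, 9, -76]), (327, [10, 28, -75])]
286 [(83, [1, -80, -68]), (115, [1, -65, -68]), (148, [-11, -58, -51]), (180, [11, -32, -80]), (212, [6, -20, -74]), (244, [11, -6, -80]), (276, [11, 7, -80]), (308, [11, 19, -80]), (340, [12, 32, -81])]
292 [(85, [-2, -80, -68]), (118, [-2, -65, -67]), (151, [-21, -60, -44]), (184, [11, -29, -84]), (217, [6, -18, -78]), (250, [9, -4, -81]), (283, [10, 9, -83]), (316, [11, 22, -83]), (349, [12, 34, -84])]
298 [(84, [-4, -80, -69]), (119, [-5, -64, -68]), (153, [-27, -61, -42]), (188, [11, -27, -87]), (222, [12, -14, -88]), (256, [-5, -1, -67]), (290, [11, 11, -87]), (324, [11, 24, -87]), (358, [11, 37, -87])]
```

>>> arm_command:
  steps:
    - {"xyz": [0,0.4,0],"turn": [0,0,0],"claw": 0.47}
    - {"xyz": [0,0.4,0],"turn": [0,0.05,0],"claw": 0.47}
    - {"xyz": [0,0,0],"turn": [0,0,0],"claw": 0.47}
    - {"xyz": [0,0,1.5],"turn": [0,0,0],"claw": 0.47}
    - {"xyz": [0,0,1.5],"turn": [0,0,0],"claw": 0.47}
    - {"xyz": [0,0,0.8],"turn": [0,0,0],"claw": 0.47}
    - {"xyz": [0,0,0],"turn": [0,0,0],"claw": 0.47}

```text
clock: 4.25
ee_pos: [544.4, -47.5, 253.4]
eef_rot: [[-1.0, -0.004, -0.001], [-0.004, 1.0, -0.005], [0.001, -0.005, -1.0]]
contact_force: [-0.7, -0.5, -0.5]
width: 40.3
```

```bash
python3 - <<'E'
from station import robot
from h import *
s=robot.read_state(); print(s["ee_pos"],s["width"],s["contact_force"],s["eef_rot"].round(3))
c=robot.camera("wrist"); cv2.imwrite("pics/w4.png",cv2.convertScaleAbs(c["color"],alpha=1.6))
L=(cloud(c)-s["ee_pos"])@s["eef_rot"]
for v in range(236,290,8): print(v,[(u,np.nan_to_num(L[v,u]).round().astype(int).tolist()) for u in range(190,320,8)])
E
```

```text
[544.41323426 -47.46009832 253.36119035] 40.286266553510515 [-0.69169156 -0.53682238 -0.47618155] [[-1.    -0.004 -0.001]
 [-0.004  1.    -0.005]
 [ 0.001 -0.005 -1.   ]]
236 [(190, [6, -40, -30]), (198, [-4, -40, -10]), (206, [-17, -39, 15]), (214, [10, -25, -37]), (222, [-62, -39, 98]), (230, [-146, -47, 253]), (238, [17, -10, -50]), (246, [18, -6, -50]), (254, [16, -3, -48]), (262, [-146, 8, 253]), (270, [-146, 22, 254]), (278, [-145, 35, 251]), (286, [-146, 49, 253]), (294, [11, 19, -37]), (302, [10, 24, -37]), (310, [-146, 91, 254]), (318, [-146, 104, 254])]
244 [(190, [2, -40, -30]), (198, [-9, -40, -11]), (206, [10, -28, -45]), (214, [10, -23, -45]), (222, [-70, -39, 95]), (230, [-162, -47, 253]), (238, [13, -11, -49]), (246, [13, -7, -50]), (254, [12, -3, -48]), (262, [-162, 8, 254]), (270, [-162, 22, 253]), (278, [-162, 36, 253]), (286, [-161, 50, 252]), (294, [8, 19, -42]), (302, [10, 22, -45]), (310, [6, 28, -38]), (318, [-161, 105, 253])]
252 [(190, [-3, -40, -32]), (198, [7, -31, -47]), (206, [10, -26, -53]), (214, [10, -22, -53]), (222, [-3, -21, -31]), (230, [-177, -48
[... 1124 characters left out ...]
]), (222, [-103, -39, 83]), (230, [-156, -38, 155]), (238, [-6, -11, -50]), (246, [-5, -7, -51]), (254, [-8, -3, -48]), (262, [-227, 9, 253]), (270, [-227, 23, 252]), (278, [-227, 38, 253]), (286, [-226, 52, 252]), (294, [-8, 19, -47]), (302, [8, 19, -69]), (310, [11, 21, -73]), (318, [12, 24, -74])]
284 [(190, [11, -28, -78]), (198, [11, -25, -79]), (206, [7, -23, -73]), (214, [-2, -22, -62]), (222, [-111, -39, 80]), (230, [-166, -38, 151]), (238, [-11, -11, -50]), (246, [-11, -7, -50]), (254, [-12, -3, -48]), (262, [-243, 9, 251]), (270, [-245, 23, 253]), (278, [-244, 38, 252]), (286, [-243, 52, 251]), (294, [-245, 67, 253]), (302, [3, 19, -68]), (310, [11, 20, -79]), (318, [11, 23, -79])]
```

View pics/w4.png

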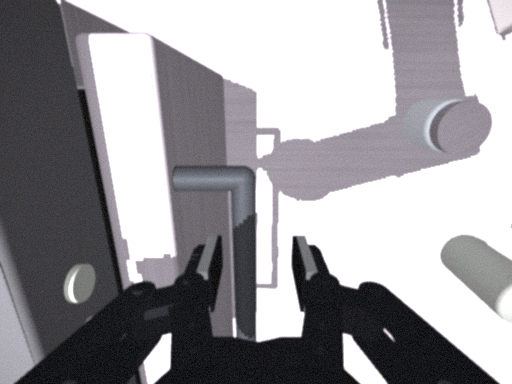

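>>> arm_command:
  steps:
    - {"xyz": [0,0,0],"turn": [0,0,0],"claw": 0.32}
    - {"xyz": [0,-0.3,0.3],"turn": [0,0,0],"claw": 0.32}
    - {"xyz": [0,-0.3,0],"turn": [0,0,0],"claw": 0.28}
    - {"xyz": [0,0,0],"turn": [0,0,0],"claw": 0.22}
    - {"xyz": [0,0,0],"turn": [0,0,0],"claw": 0.0}
    - {"xyz": [0,0,0],"turn": [0,0,0],"claw": 0.0}
    - {"xyz": [0,0,0],"turn": [0,0,0],"claw": 0.0}

```text
clock: 5.0
ee_pos: [545.4, -53.9, 253.5]
eef_rot: [[-1.0, -0.004, 0.004], [-0.004, 1.0, -0.004], [-0.004, -0.004, -1.0]]
contact_force: [-0.0, -0.6, -0.3]
width: 9.8
```

>>> arm_command:
  steps:
    - {"xyz": [0,1.1,0.3],"turn": [0,0,0],"claw": 0.0}
    - {"xyz": [0,1.1,0.4],"turn": [0,0,0],"claw": 0.0}
    - {"xyz": [0,1.1,0.5],"turn": [0,0,0],"claw": 0.0}
    - {"xyz": [0,1.0,0.5],"turn": [0,0,0],"claw": 0.0}

```text
clock: 5.4
ee_pos: [545.3, -20.5, 240.8]
eef_rot: [[-1.0, 0.005, 0.007], [0.005, 1.0, -0.021], [-0.007, -0.021, -1.0]]
contact_force: [0.2, -8.2, 1.7]
width: 9.8
```

>>> arm_command:
  steps:
    - {"xyz": [0,1.1,0.55],"turn": [0,0,0],"claw": 0.0}
    - {"xyz": [0,1.1,0.6],"turn": [0,0,0],"claw": 0.0}
    - {"xyz": [0,1.0,0.65],"turn": [0,0,0],"claw": 0.0}
    - {"xyz": [0,1.0,0.7],"turn": [0,0,0],"claw": 0.0}
    - {"xyz": [0,0.9,0.7],"turn": [0,0,0],"claw": 0.0}

```text
clock: 5.9
ee_pos: [545.4, 20.4, 215.8]
eef_rot: [[-1.0, 0.012, 0.013], [0.012, 0.999, -0.04], [-0.014, -0.04, -0.999]]
contact_force: [-2.6, -4.1, 6.2]
width: 9.7
```

>>> arm_command:
  steps:
    - {"xyz": [0,0.7,0.75],"turn": [0.5,0,0],"claw": 0.0}
    - {"xyz": [0,0.7,0.8],"turn": [0.5,0,0],"claw": 0.0}
    - {"xyz": [0,0.6,0.8],"turn": [0.5,0,0],"claw": 0.0}

```text
clock: 6.2
ee_pos: [545.3, 33.5, 196.9]
eef_rot: [[-1.0, 0.021, 0.014], [0.016, 0.966, -0.257], [-0.019, -0.257, -0.966]]
contact_force: [-8.5, 2.9, 8.4]
width: 9.7
```

>>> arm_command:
  steps:
    - {"xyz": [0,0,0],"turn": [0,0,0],"claw": 0.21}
    - {"xyz": [0,0,0],"turn": [0,0,0],"claw": 0.21}
    - {"xyz": [0,0,-1.5],"turn": [0,0,0],"claw": 0.21}
    - {"xyz": [0,0,-3],"turn": [0,0,0],"claw": 0.21}
    - {"xyz": [0,0,-4],"turn": [0,0,0],"claw": 0.0}
    - {"xyz": [0,0,-4],"turn": [-0.9,0,0],"claw": 0.0}
    - {"xyz": [0,0,-2],"turn": [-0.9,0,0],"claw": 0.0}
    - {"xyz": [0,0,0],"turn": [0,0,0],"claw": 0.0}

```text
clock: 7.0
ee_pos: [542.9, 69.8, 348.1]
eef_rot: [[-1.0, 0.014, 0.023], [0.014, 1.0, -0.001], [-0.023, -0.001, -1.0]]
contact_force: [0.2, -0.6, 1.7]
width: 0.4
```

```bash
python3 - <<'E'
from station import robot
from h import *
s=robot.read_state(); print(s["ee_pos"],s["width"],s["contact_force"],s["eef_rot"].round(3))
for n in("wrist","scene"):
    c=robot.camera(n); cv2.imwrite(f"pics/{n}5.png",cv2.convertScaleAbs(c["color"],alpha=1.5))
E
```

```text
[542.870109    69.79555646 348.10369529] 0.4212829164331999 [ 0.17556534 -0.63629052  1.65811426] [[-1.     0.014  0.023]
 [ 0.014  1.    -0.001]
 [-0.023 -0.001 -1.   ]]
```

View pics/wrist5.png

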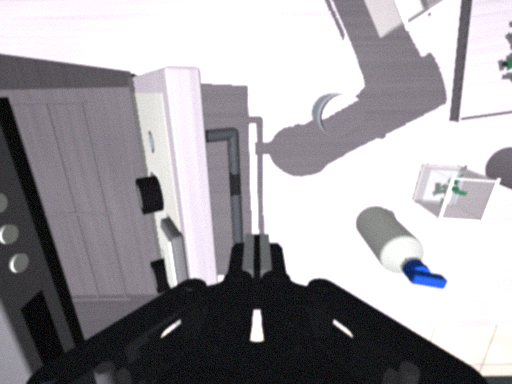

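View pics/scene5.png

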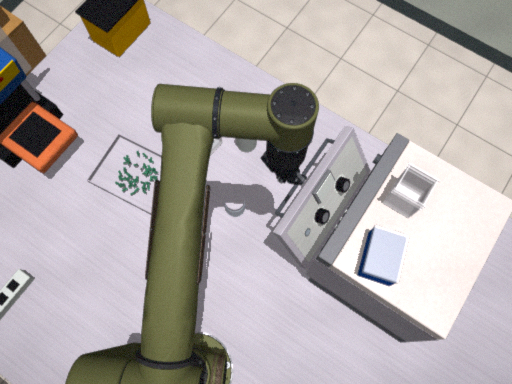

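>>> arm_command:
  steps:
    - {"xyz": [0.3,-4.1,0],"turn": [0,0.16,0.1],"claw": 0.0}
    - {"xyz": [0.3,-4.1,0],"turn": [0,0,0],"claw": 0.0}
    - {"xyz": [0.2,-3.9,0],"turn": [0,0,0],"claw": 0.0}
    - {"xyz": [0,0,0],"turn": [0,0,0],"claw": 0.0}
    - {"xyz": [0,0,3],"turn": [0,0,0],"claw": 0.0}
    - {"xyz": [0,0,0],"turn": [0,0,0],"claw": 0.0}

```text
clock: 7.7
ee_pos: [528.4, -53.1, 302.0]
eef_rot: [[-0.999, 0.023, -0.029], [0.024, 1.0, -0.019], [0.028, -0.019, -0.999]]
contact_force: [0.8, -0.1, -1.3]
width: -0.2
```

>>> arm_command:
  steps:
    - {"xyz": [-0.7,0.1,2.5],"turn": [-0.14,-0.2,-0.2],"claw": 0.0}
    - {"xyz": [0,0,2.5],"turn": [0,0,0],"claw": 0.0}
    - {"xyz": [0,0,2.0],"turn": [0,0,0],"claw": 0.0}
    - {"xyz": [0,0,0],"turn": [0,0,0],"claw": 0.0}

```text
clock: 8.1
ee_pos: [534.6, -50.9, 229.7]
eef_rot: [[-1.0, -0.01, -0.005], [-0.01, 1.0, -0.005], [0.005, -0.004, -1.0]]
contact_force: [-0.4, -0.2, -0.3]
width: 0.0
```

```bash
python3 - <<'E'
from station import robot
from h import *
s=robot.read_state(); print(s["ee_pos"],s["width"],s["contact_force"],s["eef_rot"].round(3))
for n in("wrist",):
    c=robot.camera(n); cv2.imwrite(f"pics/{n}6.png",cv2.convertScaleAbs(c["color"],alpha=1.5))
W=cloud(c)
for v in range(80,240,16): print(v,[(u,np.nan_to_num(W[v,u]).round().astype(int).tolist()) for u in range(230,380,15)])
E
```

```text
[534.55108245 -50.93146889 229.65343812] 0.011598747378154108 [-0.43254626 -0.19390111 -0.31955114] [[-1.    -0.01  -0.005]
 [-0.01   1.    -0.005]
 [ 0.005 -0.004 -1.   ]]
80 [(230, [439, -76, 155]), (245, [441, -62, 179]), (260, [441, -51, 198]), (275, [442, -42, 213]), (290, [443, -34, 227]), (305, [443, -27, 240]), (320, [444, -21, 250]), (335, [444, -15, 258]), (350, [445, -11, 267]), (365, [445, -6, 273])]
96 [(230, [452, -76, 156]), (245, [452, -62, 179]), (260, [452, -51, 199]), (275, [452, -41, 214]), (290, [452, -33, 228]), (305, [452, -26, 239]), (320, [452, -20, 250]), (335, [452, -14, 258]), (350, [451, -10, 267]), (365, [451, -5, 273])]
112 [(230, [465, -76, 158]), (245, [464, -62, 180]), (260, [462, -51, 201]), (275, [462, -41, 216]), (290, [461, -33, 230]), (305, [460, -26, 242]), (320, [459, -20, 252]), (335, [459, -14, 261]), (350, [458, -9, 269]), (365, [458, -6, 277])]
128 [(230, [478, -76, 156]), (245, [476, -62, 180]), (260, [474, -50, 199]), (275, [472, -41, 217]), (290, [470, -32, 230]), (305, [469, -25, 242]), (320, [468, -19, 253]), (335, [466, -14, 263]), (
[... 800 characters left out ...]
), (245, [529, -62, 179]), (260, [521, -50, 201]), (275, [515, -40, 219]), (290, [511, -31, 232]), (305, [506, -24, 246]), (320, [502, -17, 256]), (335, [499, -11, 265]), (350, [496, -7, 274]), (365, [495, -1, 277])]
208 [(230, [555, -78, 153]), (245, [544, -62, 179]), (260, [535, -50, 202]), (275, [527, -39, 220]), (290, [521, -30, 234]), (305, [516, -23, 247]), (320, [511, -17, 259]), (335, [508, -10, 265]), (350, [504, -6, 274]), (365, [503, 1, 277])]
224 [(230, [573, -79, 151]), (245, [559, -62, 181]), (260, [548, -49, 202]), (275, [540, -39, 219]), (290, [533, -30, 232]), (305, [526, -22, 247]), (320, [520, -16, 259]), (335, [516, -10, 267]), (350, [513, -4, 273]), (365, [512, 2, 276])]
```

View pics/wrist6.png

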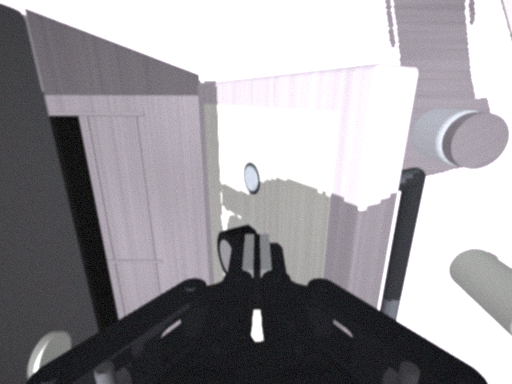

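>>> arm_command:
  steps:
    - {"xyz": [0,1.9,0],"turn": [0,0,0],"claw": 0.0}
    - {"xyz": [0,1.2,0.7],"turn": [0,0,0],"claw": 0.0}
    - {"xyz": [0,1.2,0.8],"turn": [0,0,0],"claw": 0.0}
    - {"xyz": [0,1.1,0.9],"turn": [0,0,0],"claw": 0.0}
    - {"xyz": [0,1.1,1.0],"turn": [0,0,0],"claw": 0.0}

```text
clock: 8.65
ee_pos: [536.4, 13.6, 204.1]
eef_rot: [[-1.0, -0.008, 0.005], [-0.008, 1.0, -0.012], [-0.005, -0.012, -1.0]]
contact_force: [-1.6, -2.8, 4.0]
width: 0.3
```

>>> arm_command:
  steps:
    - {"xyz": [0,1.0,1.1],"turn": [0,0,0],"claw": 0.0}
    - {"xyz": [0,0.9,1.2],"turn": [0,0,0],"claw": 0.0}
    - {"xyz": [0,0.8,1.25],"turn": [0,0,0],"claw": 0.0}
    - {"xyz": [0,0.75,1.3],"turn": [0,0,0],"claw": 0.0}
    - {"xyz": [0,0.65,1.3],"turn": [0,0,0],"claw": 0.0}

```text
clock: 9.15
ee_pos: [537.2, 59.7, 138.6]
eef_rot: [[-1.0, -0.01, 0.009], [-0.01, 1.0, -0.009], [-0.009, -0.009, -1.0]]
contact_force: [-0.4, 0.7, 2.6]
width: -0.2
```

>>> arm_command:
  steps:
    - {"xyz": [0,0.4,1.3],"turn": [0,0,0],"claw": 0.0}
    - {"xyz": [0,0.3,1.35],"turn": [0,0,0],"claw": 0.0}
    - {"xyz": [0,0.2,1.35],"turn": [0,0,0],"claw": 0.0}
    - {"xyz": [0,0.1,1.35],"turn": [0,0,0],"claw": 0.0}
    - {"xyz": [0,0,1.2],"turn": [0,0,0],"claw": 0.0}

```text
clock: 9.65
ee_pos: [537.6, 71.6, 65.5]
eef_rot: [[-1.0, -0.011, 0.009], [-0.011, 1.0, -0.007], [-0.009, -0.007, -1.0]]
contact_force: [-0.5, 0.8, 2.9]
width: 0.3
```

>>> arm_command:
  steps:
    - {"xyz": [0,0,0.6],"turn": [0,0,0],"claw": 0.0}
    - {"xyz": [0,0,0.5],"turn": [0,0,0],"claw": 0.0}
    - {"xyz": [0,0,0.4],"turn": [0,0,0],"claw": 0.0}

```text
clock: 9.95
ee_pos: [537.6, 71.0, 55.4]
eef_rot: [[-1.0, -0.012, 0.01], [-0.012, 1.0, -0.009], [-0.01, -0.009, -1.0]]
contact_force: [-16.9, 4.5, 27.6]
width: -0.1
```

>>> arm_command:
  steps:
    - {"xyz": [0,0,0.1],"turn": [0,0,0],"claw": 0.0}
    - {"xyz": [0,0,-2],"turn": [0,0,0],"claw": 0.0}
    - {"xyz": [0,0,-4],"turn": [0,0,0],"claw": 0.0}
    - {"xyz": [0,-1,-4.5],"turn": [0,0,0],"claw": 0.8}
    - {"xyz": [0,-1,-4.5],"turn": [0,0,0],"claw": 0.8}
    - {"xyz": [0,-2,0],"turn": [0,0,0],"claw": 0.8}
    - {"xyz": [0,0,0],"turn": [0,0,0],"claw": 0.8}

```text
clock: 10.65
ee_pos: [534.7, 28.6, 207.7]
eef_rot: [[-1.0, -0.01, 0.004], [-0.011, 1.0, -0.013], [-0.004, -0.013, -1.0]]
contact_force: [0.0, 0.1, -1.7]
width: 58.0
```

```bash
python3 - <<'E'
from station import robot
from h import *
import pickle
s=robot.read_state(); print(s["ee_pos"],s["width"],s["contact_force"],s["eef_rot"].round(3),s["joint_positions"])
for n in("wrist","scene"):
    c=robot.camera(n); cv2.imwrite(f"pics/{n}7.png",cv2.convertScaleAbs(c["color"],alpha=1.5)); pickle.dump(c,open(n+"7.pkl","wb"))
    W=cloud(c)
    m=(W[...,0]>445)&(W[...,0]<830)&(W[...,1]>-110)&(W[...,1]<105)&(abs(W[...,2]-85)<8)
    p=W[m]; print(n,len(p),p.min(0),p.max(0)); A=np.c_[p[:,:2],np.ones(len(p))]; print(np.linalg.lstsq(A,p[:,2],rcond=None)[0])
    m=(W[...,0]>520)&(W[...,0]<720)&(W[...,1]>-60)&(W[...,1]<60)&(abs(W[...,2]-109)<6)
    k,l,st,ce=cv2.connectedComponentsWithStats(m.astype(np.uint8))
    for i in range(1,k):
        if st[i,4]>60: q=W[l==i]; print(st[i],q.mean(0),(q.min(0)+q.max(0))/2,np.ptp(q,0), cv2.minEnclosingCircle(q[:,:2].astype(np.float32)))
E
```

```text
[534.68510794  28.5605504  207.71267741] 58.0079763652283 [ 0.01198441  0.14544198 -1.68202109] [[-1.    -0.01   0.004]
 [-0.011  1.    -0.013]
 [-0.004 -0.013 -1.   ]] [  25.14991259   -7.68453812   -4.43945932    0.7471649   -93.36088655
 -114.50393779]
wrist 36650 [ 445.00173366 -109.99854939   82.61933709] [781.61060317 104.99982082  92.99879268]
[ 1.60729129e-03 -8.14319530e-04  8.49251180e+01]
[ 214  198   42   40 1311] [576.31863147   3.34456499 109.25184135] [577.47474859   2.83460385 107.31299916] [44.6191826  44.02208079  8.46534091] ((577.6646728515625, 3.2277305126190186), 22.89816665649414)
[219 291  37  33 971] [695.0267574    4.30759515 109.12593296] [697.2007593    3.96387457 107.50227642] [44.99438369 43.93031295  8.94848088] ((697.5498657226562, 4.026193141937256), 23.19123077392578)
scene 5298 [ 445.02560365 -109.91551253   77.02821505] [829.99677929 104.99672447  92.97375476]
[ 1.00541442e-03 -1.24237616e-03  8.46538136e+01]
[313 176  13  14 126] [697.22931212   1.11415717 108.86395648] [6.96539178e+02 2.87154342e-01 1.09010913e+02] [43.06106146 38.20226328 11.89827988] ((697.186767578125, 3.1249916553497314), 23.167463302612305)
[292 208  14  11  79] [568.07308049   1.87091105 108.53372326] [568.93484769   2.45215976 109.27380929] [28.14212196 43.6163113  10.3743581 ] ((576.4053344726562, 2.269458293914795), 21.998170852661133)
```

View pics/wrist7.png

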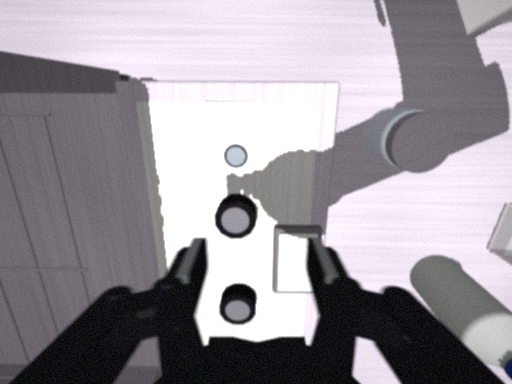

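View pics/scene7.png

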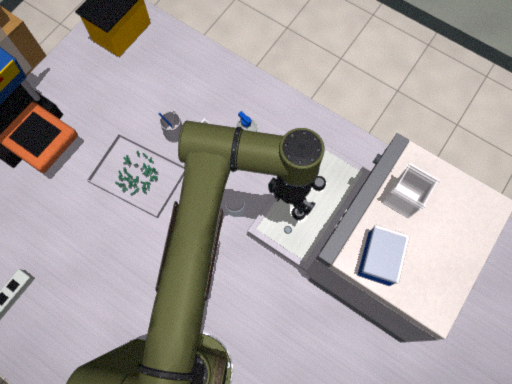

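>>> arm_command:
  steps:
    - {"xyz": [-4.2,-2.5,0],"turn": [0,0,-1.05],"claw": 0.76}
    - {"xyz": [0,0,0],"turn": [0,0,-1.05],"claw": 0.76}
    - {"xyz": [0,0,0],"turn": [0,0,-1.05],"claw": 0.76}
    - {"xyz": [0,0,0],"turn": [0,0,-1.05],"claw": 0.76}
    - {"xyz": [0,0,0],"turn": [0,0,-1.05],"claw": 0.76}
    - {"xyz": [0,0,0],"turn": [0,0,-1.05],"claw": 0.76}
    - {"xyz": [0,0,0],"turn": [0,0,-1.05],"claw": 0.76}
    - {"xyz": [0,0,0],"turn": [0,0,-1.05],"claw": 0.76}
    - {"xyz": [0,0,0],"turn": [0,0,-1.05],"claw": 0.76}
    - {"xyz": [0,0,0],"turn": [0,0,-1.05],"claw": 0.76}
    - {"xyz": [0,0,0],"turn": [0,0,0],"claw": 0.76}

```text
clock: 11.85
ee_pos: [572.5, 9.1, 184.8]
eef_rot: [[-0.056, -0.998, -0.031], [-0.998, 0.056, -0.021], [0.023, 0.03, -0.999]]
contact_force: [0.5, 0.0, -0.3]
width: 64.9
```

```bash
cat > plan.py <<'E'
from station import robot
import numpy as np,sys
from scipy.spatial.transform import Rotation as Ro
def plan(t,yaw):
    s=robot.read_state(); R=s["eef_rot"]; p=s["ee_pos"]
    a=np.radians(yaw); y=np.array([np.cos(a),np.sin(a),0]); z=np.array([0,0,-1.]); T=np.c_[np.cross(y,z),y,z]
    print("pos",p.round(1),"J",s["joint_positions"].round(1),"F",s["contact_force"].round(1),"M",s["ft_torque"].round(2),"w",round(float(s["width"]),1),"yaw",np.degrees(np.arctan2(R[1,1],R[0,1])).round(1))
    print("shift cm",(R.T@(np.array(t)-p)/10).round(2),"turn",(Ro.from_matrix(R.T@T).as_rotvec(degrees=True)/8).round(2))
if __name__=="__main__":
    v=list(map(float,sys.argv[1:])); plan(v[:3],v[3])
E
python3 plan.py 577.5 3.2 120 180
```

```text
pos [572.5   9.1 184.8] J [ 21.3  -0.1   0.4   0.5 -92.7 -24.5] F [ 0.5  0.  -0.3] M [ 0.07 -0.08 -0.03] w 64.9 yaw 176.8
shift cm [ 0.41 -0.73  6.47] turn [ 0.22 -0.16 -0.4 ]
```

>>> arm_command:
  steps:
    - {"xyz": [0.2,-0.4,2.5],"turn": [0.22,-0.16,-0.4],"claw": 0.76}
    - {"xyz": [0.2,-0.3,2.5],"turn": [0,0,0],"claw": 0.76}
    - {"xyz": [0,0,0.8],"turn": [0,0,0],"claw": 0.76}
    - {"xyz": [0,0,0],"turn": [0,0,0],"claw": 0.76}

```text
clock: 12.25
ee_pos: [577.7, 5.5, 122.2]
eef_rot: [[-0.011, -1.0, -0.003], [-1.0, 0.011, -0.0], [0.0, 0.003, -1.0]]
contact_force: [-0.1, 0.7, -0.1]
width: 65.0
```

```bash
python3 plan.py 577.5 3.2 54 180; python3 - <<'E'
from station import robot
from h import *
s=robot.read_state(); c=robot.camera("wrist"); cv2.imwrite("pics/w8.png",cv2.convertScaleAbs(c["color"],alpha=1.5))
W=cloud(c); m=(W[...,0]>520)&(W[...,0]<640)&(W[...,1]>-60)&(W[...,1]<40)&(abs(W[...,2]-109)<3)
k,l,st,ce=cv2.connectedComponentsWithStats(m.astype(np.uint8)); i=1+np.argmax(st[1:,4]); q=W[l==i]; print(st[i],(q.min(0)+q.max(0))/2,np.ptp(q,0),cv2.minEnclosingCircle(q[:,:2].astype(np.float32)))
L=(W-s["ee_pos"])@s["eef_rot"]
m=(abs(L[...,0])<12)&(abs(L[...,1])<48)&(L[...,2]<-20)&(L[...,2]>-60)
for sgn in(-1,1):
    q=L[m&(L[...,1]*sgn>20)]; print("finger",sgn,len(q),np.percentile(q[:,2],[90,98,100]),np.percentile(q[:,1]*sgn,[0,2,50]))
E
```

```text
pos [577.7   5.5 122.2] J [ 20.4  -0.6  -6.4  -0.  -84.4 -21. ] F [-0.1  0.7 -0.1] M [-0.05 -0.01  0.01] w 65.0 yaw 179.4
shift cm [0.22 0.   6.82] turn [ 0.02 -0.   -0.08]
[ 227  185   61   58 2749] [578.26629617   2.58737815 108.70370843] [44.02394279 45.02149822  5.4000739 ] ((578.1996459960938, 2.5413010120391846), 22.76328468322754)
finger -1 630 [-40.55037571 -37.1612476  -35.56314139] [32.85775361 33.12828809 33.47192064]
finger 1 616 [-40.88053904 -37.28421462 -35.7150024 ] [31.10007257 31.226727   31.61784407]
```

View pics/w8.png

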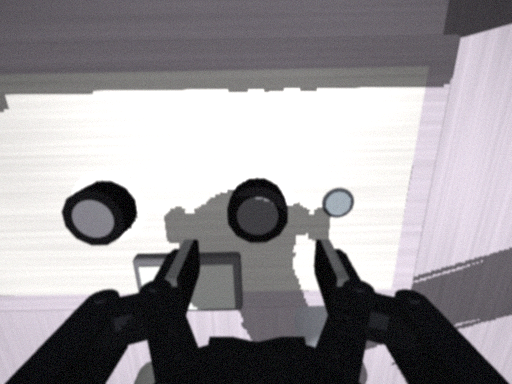

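>>> arm_command:
  steps:
    - {"xyz": [0.3,0,2.0],"turn": [0,0,-0.08],"claw": 0.76}
    - {"xyz": [0,0,2.0],"turn": [0,0,0],"claw": 0.76}
    - {"xyz": [0,0,1.5],"turn": [0,0,0],"claw": 0.76}
    - {"xyz": [0,0,0.4],"turn": [0,0,0],"claw": 0.76}
    - {"xyz": [0,0,0],"turn": [0,0,0],"claw": 0.76}

```text
clock: 12.8
ee_pos: [581.0, 3.5, 68.1]
eef_rot: [[-0.003, -1.0, 0.006], [-1.0, 0.003, -0.0], [0.0, -0.006, -1.0]]
contact_force: [-0.5, 0.3, 0.6]
width: 65.2
```

```bash
python3 plan.py 578 2.7 58 180
```

```text
pos [581.    3.5  68.1] J [ 20.2   0.6 -10.9   0.1 -78.2 -20.4] F [-0.5  0.3  0.6] M [0.01 0.02 0.  ] w 65.2 yaw 179.8
shift cm [0.08 0.31 1.01] turn [-0.04 -0.   -0.02]
```

>>> arm_command:
  steps:
    - {"xyz": [0.1,0.3,0.7],"turn": [-0.04,0,0],"claw": 0.76}
    - {"xyz": [0,0,0.3],"turn": [0,0,0],"claw": 0.76}
    - {"xyz": [0,0,0],"turn": [0,0,0],"claw": 0.6}
    - {"xyz": [0,0,0],"turn": [0,0,0],"claw": 0.3}
    - {"xyz": [0,0,0],"turn": [0,0,0],"claw": 0.3}

```text
clock: 13.3
ee_pos: [578.7, 2.6, 60.7]
eef_rot: [[-0.003, -1.0, 0.002], [-1.0, 0.003, -0.0], [0.0, -0.002, -1.0]]
contact_force: [0.5, -0.7, -3.4]
width: 42.4
```

```bash
python3 plan.py 578 2.7 58 180
```

```text
pos [578.7   2.6  60.7] J [ 20.1   0.6 -11.6   0.1 -77.6 -20.3] F [ 0.5 -0.7 -3.4] M [-0.13 -0.39  0.04] w 42.4 yaw 179.8
shift cm [-0.01  0.07  0.27] turn [-0.02 -0.   -0.02]
```

>>> arm_command:
  steps:
    - {"xyz": [0,0,0],"turn": [0,0,-0.6],"claw": 0.3}
    - {"xyz": [0,0,0],"turn": [0,0,-0.6],"claw": 0.3}
    - {"xyz": [0,0,0],"turn": [0,0,-0.6],"claw": 0.3}

```text
clock: 13.6
ee_pos: [579.2, 3.4, 61.4]
eef_rot: [[0.253, -0.967, 0.004], [-0.967, -0.253, 0.001], [-0.0, -0.004, -1.0]]
contact_force: [-1.3, -0.2, 1.2]
width: 42.2
```

```bash
python3 plan.py 578 2.7 58 180
```

```text
pos [579.2   3.4  61.4] J [ 20.2   0.6 -11.6   0.  -77.6  -5.5] F [-1.3 -0.2  1.2] M [ 0.06  0.28 -0.07] w 42.2 yaw -165.3
shift cm [0.03 0.14 0.34] turn [-0.03  0.01  1.83]
```

>>> arm_command:
  steps:
    - {"xyz": [0,0,-0.03],"turn": [0,0,-0.9],"claw": 0.3}
    - {"xyz": [0,0,-0.03],"turn": [0,0,-0.9],"claw": 0.3}
    - {"xyz": [0,0,-0.03],"turn": [0,0,-0.9],"claw": 0.3}
    - {"xyz": [0,0,-0.03],"turn": [0,0,-0.9],"claw": 0.3}
    - {"xyz": [0,0,-0.03],"turn": [0,0,-0.9],"claw": 0.3}

```text
clock: 14.1
ee_pos: [580.2, 4.3, 63.6]
eef_rot: [[0.789, -0.614, 0.007], [-0.614, -0.789, 0.003], [0.003, -0.006, -1.0]]
contact_force: [-1.1, -1.1, 0.7]
width: 42.7
```

```bash
python3 plan.py 578 2.7 58 180
```

```text
pos [580.2   4.3  63.6] J [ 20.2   0.5 -11.4  -0.  -77.7  31.9] F [-1.1 -1.1  0.7] M [-0.16  0.4  -0.02] w 42.7 yaw -127.9
shift cm [-0.08  0.26  0.56] turn [-0.05 -0.    6.52]
```

>>> arm_command:
  steps:
    - {"xyz": [0,0,-0.03],"turn": [0,0,-0.95],"claw": 0.3}
    - {"xyz": [0,0,-0.03],"turn": [0,0,-0.95],"claw": 0.3}
    - {"xyz": [0,0,0],"turn": [0,0,-0.9],"claw": 0.3}
    - {"xyz": [0,0,0],"turn": [0,0,0],"claw": 0.3}

```text
clock: 14.5
ee_pos: [581.0, 4.8, 65.3]
eef_rot: [[0.968, -0.249, 0.009], [-0.249, -0.968, 0.004], [0.008, -0.006, -1.0]]
contact_force: [-1.0, 0.0, -0.1]
width: 42.3
```

```bash
python3 plan.py 578 2.7 58 180
```

```text
pos [581.    4.8  65.3] J [ 20.2   0.5 -11.2  -0.  -77.7  55.4] F [-1.   0.  -0.1] M [-0.05  0.19  0.07] w 42.3 yaw -104.4
shift cm [-0.24  0.28  0.73] turn [-0.07 -0.02  9.45]
```

>>> arm_command:
  steps:
    - {"xyz": [0,0,-0.5],"turn": [0,0,0],"claw": 0.3}
    - {"xyz": [0,0,-0.7],"turn": [0,0,0],"claw": 0.3}
    - {"xyz": [0,0,0],"turn": [0,0,0],"claw": 0.3}

```text
clock: 14.8
ee_pos: [581.3, 4.6, 78.7]
eef_rot: [[0.966, -0.257, 0.01], [-0.257, -0.966, 0.004], [0.009, -0.006, -1.0]]
contact_force: [-0.1, 0.8, -0.4]
width: 42.4
```

```bash
python3 plan.py 580 4 165 -104.4; python3 - <<'E'
from station import robot
from h import *
c=robot.camera("wrist"); cv2.imwrite("pics/w9.png",cv2.convertScaleAbs(c["color"],alpha=1.5))
E
```

```text
pos [581.3   4.6  78.7] J [ 20.2   0.1 -10.2  -0.  -79.1  54.9] F [-0.1  0.8 -0.4] M [ 0.03 -0.01 -0.02] w 42.4 yaw -104.9
shift cm [-0.04  0.04 -8.63] turn [-0.04 -0.06 -0.06]
```

View pics/w9.png

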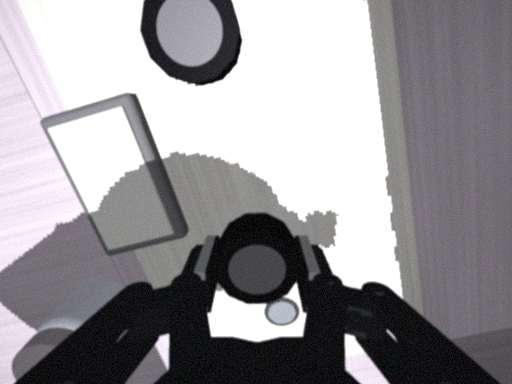

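>>> arm_command:
  steps:
    - {"xyz": [0,0,-1],"turn": [0,0,0],"claw": 0.3}
    - {"xyz": [0,0,-2],"turn": [0,-0.06,0],"claw": 0.3}
    - {"xyz": [0,0,-2],"turn": [-0.04,0,0],"claw": 0.3}
    - {"xyz": [0,0,-2],"turn": [0,0,0],"claw": 0.3}
    - {"xyz": [0,0,-1],"turn": [0,0,0],"claw": 0.3}
    - {"xyz": [0,0,0],"turn": [0,0,0],"claw": 0.3}

```text
clock: 15.45
ee_pos: [580.5, 4.0, 163.2]
eef_rot: [[0.966, -0.26, -0.001], [-0.26, -0.966, 0.0], [-0.001, -0.0, -1.0]]
contact_force: [0.5, 0.4, -1.5]
width: 42.3
```

```bash
python3 plan.py 580 3 165 -104.4; python3 - <<'E'
from station import robot
from h import *
for n in("wrist","scene","top"):
    c=robot.camera(n); cv2.imwrite(f"pics/{n}10.png",cv2.convertScaleAbs(c["color"],alpha=1.5)); W=cloud(c)
    m=(W[...,0]>445)&(W[...,0]<830)&(W[...,1]>-110)&(W[...,1]<105)&(abs(W[...,2]-85)<8); p=W[m]
    if len(p)>500: print(n,len(p),np.linalg.lstsq(np.c_[p[:,:2],np.ones(len(p))],p[:,2],rcond=None)[0])
E
```

```text
pos [580.5   4.  163.2] J [ 20.2  -0.7  -2.1  -0.  -88.6  54.8] F [ 0.5  0.4 -1.5] M [-0.01  0.    0.02] w 42.3 yaw -105.1
shift cm [-0.02  0.11 -0.18] turn [-0.    0.01 -0.08]
wrist 52916 [ 1.26029093e-03 -6.32948096e-04  8.49548380e+01]
scene 4734 [ 1.03117137e-03 -1.50373726e-03  8.45840108e+01]
top 3403 [ 7.73139827e-05 -3.67435403e-04  8.54758568e+01]
```

View pics/wrist10.png

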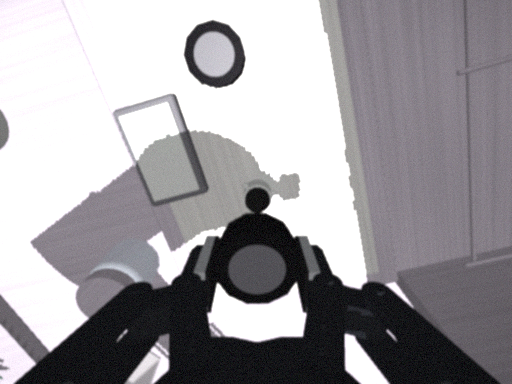

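View pics/scene10.png

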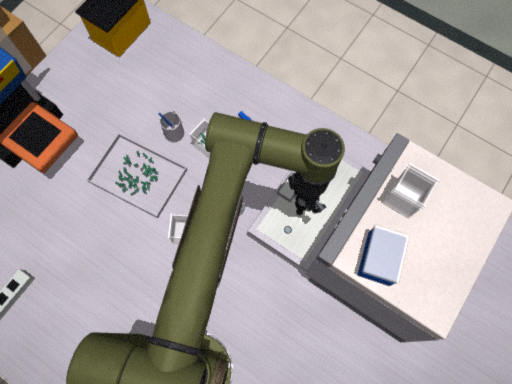

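View pics/top10.png

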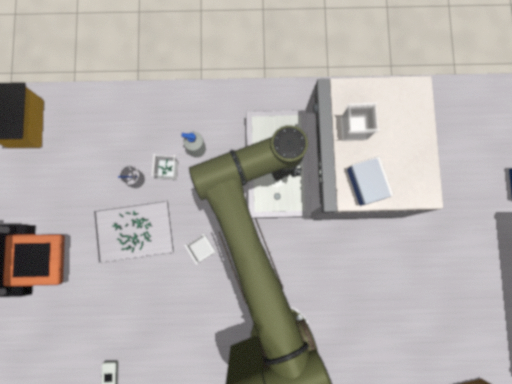

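```bash
python3 - <<'E'
from station import robot
from h import *
c=robot.camera("wrist"); W=cloud(c)
q=W[(abs(W[...,0]-697)<30)&(abs(W[...,1]-4)<30)&(W[...,2]>100)&(W[...,2]<130)]; print("left cap top",np.median(q[:,2]),len(q))
s=robot.read_state(); print(s["ee_pos"],s["width"],s["qvel"].round(2))
robot.hand_in()
E
```

```text
left cap top 109.4187880581125 3341
[579.25620024   3.97307224 159.92443088] 42.651096026158214 [-0.11  0.28 -0.17  0.13 -0.13 -0.03]
the job is handed in; nothing more can be done
```

The washer door is fully down, and the gripper is holding the right-hand cap level about 10 cm above its own well. I handed the job in at about 15.5 s on the robot's clock.

- **Door:** I pulled the handle to about 30°, then pushed the inner face down onto its stop. The upward force peaked at about 28 N on the fingertips when it hit the stop. All three cameras then measured the inner face as flat at about 85 mm.
- **Cap:** I tried anticlockwise first and it came loose that way, so the right-hand well had the right-hand-thread cap. It turned 76° at low torque, rose about 4 mm and lifted off freely. I didn't try clockwise, since anticlockwise worked.
- **Last checks:**
    - The grip was 42.7 mm wide and the tool was level.
    - The cap was 99 mm above its home position. It had sagged about 3 mm from 102 mm while I took the last pictures.
    - The neck of the right-hand well showed open in the wrist picture.
    - The top of the left-hand cap was at 109.4 mm, its home height.
    - The bystanders visible in the last pictures looked unmoved, but I did not measure their positions.

**What disagreed:**
- The fingertips really sit about 30 mm behind the stated TCP. My first try at gripping the handle therefore closed on nothing just above the bar, without touching it. I corrected the heights after that.
- The washer's back edge measured about 10 mm nearer than the front plane and the stated depth imply. I relied on the front plane and handle, and the well turned up where they said it would.

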